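Hang the dipper on the tall crock

TASK

Tidy the bath-pearl display: pick up the steel dipper with the wooden grip and hang it by its own hook over the rim of the taller of the two white crocks. Its cup and handle must be outside the crock and only the hook's tip inside, so that it hangs there upright by itself, clear of the table.

Things in the scene. Friction and masses are not known exactly. Their poses are not given: they have to be found in the camera images.
- dipper_grip (a point): Centre of the dipper's flat-sided wooden grip (22 mm along x, 16 along y, 48 tall), 154 mm above its underside; it stands loose and upright, 0.17 kg. z up, x from handle towards hook. A steel strap 14 mm wide runs down from the grip, its hook-side face 2 mm to +x of this point; at its foot an open cup, diameter 56, 45 tall, its axis 29 mm to -x. Centre of mass about 20 mm to -x of the grip.
- dipper_hook (a point): Where the hook should sit on the rim: underside of its level top, midway between handle strap and hook tip; 15 mm to +x of and 42 mm below the grip's centre, 112 mm above the dipper's underside. Same axes. The gap between strap and down-turned tip is 26 mm along x; the hook is 14 mm wide; its tip reaches 32 mm below this point, flaring outward to 21 mm to +x of it.
- tall_crock_rim (a point): Centre of the mouth, at rim height, of the taller white straight-sided round crock: 150 mm tall, outer radius 60, wall 6 mm (middle of the wall 57 mm from this point). Fixed to the table. Round pearls fill it to about 60 mm below the rim; above them it is empty. z up.
- low_crock_rim (a point): Centre of the mouth, at rim height, of the other white crock, the same but only 80 mm tall: not the one to use (the dipper would stand on the table there). Which crock stands left and which right varies.

How it is judged:
At the end, for the whole second after the job is handed in: The dipper hangs upright (within 20 degrees) by its hook on the tall crock's rim, gripper away: hook point 40 to 75 mm from the mouth's centre in plan and within 12 mm of rim height, grip over 57 mm from that centre (handle and cup outside) (horizontal distance between dipper_hook and tall_crock_rim between 0.04 and 0.075 m and z of dipper_hook in the frame of tall_crock_rim between -0.012 and 0.012 m and horizontal distance between dipper_grip and tall_crock_rim above 0.057 m and angle between dipper_grip's own z axis and vertical below 0.35 rad); the robot touches nothing.
It also fails if it takes over 35 s, if anything falls off the work surface, if the arm or the gripper's body presses on something with over 40 N, if the wrist force passes 120 N, or if a joint passes its speed limit or range.

ROBOT

A 6-joint arm with a two-finger parallel gripper is mounted at the origin on a cart in front of the work surface, level with it; the furniture and walls round the work are solid. World frame = base frame: x ahead of the robot, y to its left, z up, the work surface at z = 0. Lengths are in m, angles in rad, forces in N, time in s.
With the tool pointing down it reaches from about 0.275 to 0.875 m from the base axis. Payload 12.5 kg.
Tool frame: the origin (TCP) lies on the centre line of the jaws, within the pads' length; the fingertips stand r.finger_overhang ahead of it and the grasp point (between the pads) lies 3 mm ahead of it (r.finger_overhang is the distance from the TCP to the fingertips, in m); z points along the fingers, y is the direction in which the jaws open and shut (so a half turn about z gives the same grasp; the last joint's range is limited). The gripper opens to 85 mm and grips with 20 to 120 N. Pads are 22 mm wide; open, the fingers measure 114 mm over their backs; the gripper's body (76 mm by 85 mm) begins 54 mm behind the grasp point. The pads swing forward as they close: fully open they stand 13 mm farther back than shut.
Start: joints at [-1.396, 0.351, 1.652, -0, 1.139, -0.085], TCP at [0.141, -0.532, 0.22] pointing down, gripper open.
Joint ranges: [-2.75, 2.75], [-0.79, 2.1], [0.01, 2.65], [-1.57, 4.71], [0.07, 3.14], [-2.87, 2.87]. Speed limits (rad/s): [2.22, 2.22, 2.79, 3.14, 3.14, 3.14].

INTERFACE

Orientations are given as a unit quaternion [x, y, z, w].
In Python, from cell import r, optics gives the robot as it stands. The module is installed in compiled form; this text tells all that it offers. Calls block until the motion is done:
- r.move_to(position, orientation): joint-space move of the TCP to a pose.
- r.move_linear(position, rot=None, vel=0.15): straight line of the TCP; rot=None keeps the orientation; vel is the mean speed in m/s.
- r.set_joints(angles): joint-space move.
- r.set_gripper(opening, squeeze=None): opening from 0.0 (shut) to 1.0 (fully open); squeeze is the grip in N (None keeps the last); returns when the fingers have stopped.
- r.sleep(seconds).
- r.inverse_kinematics(position, orientation): joint angles nearest the present ones, or None.
- optics.get_image(name): name is "scene" or "top" or "wrist"; returns a dict with "pixels" (384x512x3 uint8, red, green, blue), "depth" (384x512 float32, m along the optical axis (not along the pixel's ray), 0 where there is no reading), "fx", "fy", "cx", "cy" (pixels), "camera_from_world" (4x4, takes a point from world to camera coordinates); the wrist camera has in their place "mount" (4x4, takes a point from camera to tool coordinates, whose origin is the TCP and whose axes are the flange's). Camera axes: x right, y down, z forward; pixel columns grow to the right and rows downward; lengths in m; the calibration is good to about 2 mm. A picture is of the moment at which its call begins: read the wrist's pose just before it.
A pose or a line that the arm cannot do raises r.PlanningError and nothing moves.
- r.hand_in(): hands the job in, once; it reports no verdict.
Readings, each from a call of its own:
- r.current_t(): time.
- r.current_q(): joint angles.
- r.current_qvel(): joint speeds.
- r.current_effort(): joint torques, N m.
- r.current_tool_pos(): TCP position.
- r.current_ee_rot(): TCP orientation.
- r.current_contact_force(): force on the tool from outside, world axes, zero at the start.
- r.current_torque(): the same for the moment, N m.
- r.current_opening(): opening from 0.0 (shut) to 1.0 (fully open).
Only numpy, scipy, OpenCV 4.12 (cv2) and the standard library are available. Lean on these libraries where they do the work, as an engineer would, in place of code of your own. Each camera call takes 0.05 s, during which the arm holds its last target.

## Working session

There is one attempt and no reset: what is moved stays moved. The work goes in short steps, each a Python script; the robot and the scene stay as the last script left them, time stands still between calls to the robot, and variables do not carry over. Pictures are saved under pics/ and viewed, and the job is handed in when it is done.

```bash
mkdir -p pics; cat > h.py <<'E'
from cell import r, optics
import numpy as np, cv2
def cap(n,tag):
    p=r.current_tool_pos(); q=r.current_ee_rot()
    d=optics.get_image(n); d['p']=p; d['q']=q
    cv2.imwrite(f'pics/{tag}.png',d['pixels'][:,:,::-1]); 
    np.save(f'pics/{tag}.npy',d,allow_pickle=True); return d
def world(d):
    from scipy.spatial.transform import Rotation as R
    h,w=d['depth'].shape; u,v=np.meshgrid(np.arange(w),np.arange(h)); z=d['depth']
    P=np.stack([(u-d['cx'])/d['fx']*z,(v-d['cy'])/d['fy']*z,z,np.ones_like(z)],-1)
    if 'mount' in d:
        T=np.eye(4);T[:3,:3]=R.from_quat(d['q']).as_matrix();T[:3,3]=d['p'];M=T@d['mount']
    else: M=np.linalg.inv(d['camera_from_world'])
    W=(P@M.T)[...,:3]; W[z<=0]=np.nan; return W
E
python3 - <<'E'
from h import *
print(r.current_t(),r.finger_overhang,r.current_ee_rot())
for n in ['scene','top']: cap(n,n+'0')
a=np.hstack([cv2.imread('pics/scene0.png'),cv2.imread('pics/top0.png')])
E
```

```text
0.0 0.022 [ 9.91575916e-01  1.29525644e-01  3.64631616e-06 -5.57028254e-04]
```

View pics/scene0.png

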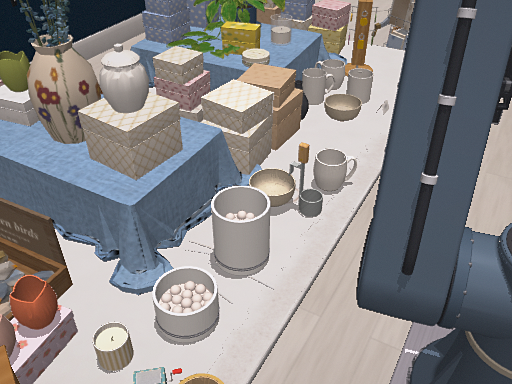

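View pics/top0.png

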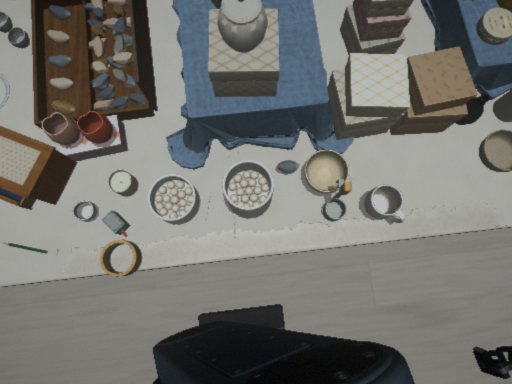

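Scene: the tall crock is at about (240,230), the low one at (187,300), and the dipper at (305,180) between a bowl and a mug. In the top view these are at (248,187), (173,199) and (340,195).

```bash
python3 - <<'E'
from h import *
S=np.load('pics/scene0.npy',allow_pickle=True).item();T=np.load('pics/top0.npy',allow_pickle=True).item()
for n,d,roi in [('scene',S,(265,130,365,225)),('top',T,(300,145,410,225))]:
    x0,y0,x1,y1=roi
    cv2.imwrite(f'pics/{n}_z.png',cv2.resize(d['pixels'][y0:y1,x0:x1,::-1],None,fx=7,fy=6,interpolation=cv2.INTER_NEAREST))
W=np.concatenate([world(S).reshape(-1,3),world(T).reshape(-1,3)])
Tw=world(T);print('top pt',Tw[187,270],Tw[199,173],Tw[187,346],Tw[210,334])
from scipy.optimize import least_squares
def circ(p):
    f=lambda c:np.hypot(p[:,0]-c[0],p[:,1]-c[1])-c[2]
    s=least_squares(f,[*p[:,:2].mean(0),.057],loss='soft_l1',f_scale=.003);return s.x,len(p)
for (u,v),z0 in [((248,187),.15),((173,199),.08)]:
  for n,d in (('T',T),('S',S)):
    w=world(d).reshape(-1,3); c=Tw[v,u]
    m=(abs(w[:,2]-z0)<.008)&(np.hypot(*(w[:,:2]-c[:2]).T)<.1)
    print(n,c,circ(w[m]))
# dipper
for n,d in (('T',T),('S',S)):
  w=world(d); px=d['pixels'].astype(float)
  g=Tw[187,346]
  for lo,hi in [(.13,.185),(.105,.13),(.06,.105),(.03,.06)]:
    m=(w[...,2]>lo)&(w[...,2]<hi)&(np.hypot(w[...,0]-g[0],w[...,1]-g[1])<.07)
    q=w[m]; print(n,lo,len(q),q.min(0) if len(q) else'',q.max(0)if len(q) else'',np.median(q,0)if len(q) else '')
print(d['camera_from_world'])
E
```

```text
top pt [ 0.52114991 -0.14924669  0.09168829] [0.52737672 0.10056688 0.04986221] [ 0.48318192 -0.31360785  0.17757461] [ 0.45703196 -0.31742097  0.00580994]
T [ 0.52885505 -0.09501183  0.08518313] (array([ 0.52118595, -0.09556714,  0.05652992]), 439)
S [ 0.52885505 -0.09501183  0.08518313] (array([ 0.52184984, -0.09064191,  0.056799  ]), 584)
T [0.52737672 0.10056688 0.04986221] (array([0.52746379, 0.09760381, 0.05661608]), 389)
S [0.52737672 0.10056688 0.04986221] (array([0.52776235, 0.10281098, 0.05666305]), 765)
T 0.13 116 [ 0.47344976 -0.32468271  0.13493574] [ 0.49520053 -0.30831195  0.18008333] [ 0.48262091 -0.3135056   0.17434508]
T 0.105 48 [ 0.48383371 -0.32861638  0.10508933] [ 0.51658075 -0.31055167  0.12097179] [ 0.50743854 -0.31771544  0.11515463]
T 0.06 25 [ 0.48242497 -0.3243215   0.06033057] [ 0.51870229 -0.31086156  0.09922609] [ 0.48410854 -0.3158886   0.08273689]
T 0.03 227 [ 0.42889966 -0.35361536  0.03006427] [ 0.54089888 -0.25715824  0.05988724] [ 0.48015931 -0.30933442  0.04452293]
S 0.13 202 [ 0.47385611 -0.32278908  0.13017282] [ 0.49779824 -0.30306214  0.17878111] [ 0.48368508 -0.30887059  0.15725606]
S 0.105 82 [ 0.48319384 -0.32475115  0.1056473 ] [ 0.51749316 -0.30624701  0.12659061] [ 0.49763684 -0.31283776  0.11453653]
S 0.06 92 [ 0.48299543 -0.32493567  0.0604568 ] [ 0.52136766 -0.3050172   0.10450414] [ 0.48624709 -0.31335123  0.08859102]
S 0.03 515 [ 0.42968994 -0.35050893  0.03001734] [ 0.54270003 -0.25546143  0.05986048] [ 0.48556466 -0.30129299  0.04145807]
[[-0.86900207 -0.49470424 -0.01015473  0.39086824]
 [-0.29378205  0.53235672 -0.79390707  0.34378664]
 [ 0.39815513 -0.68692361 -0.60795432  0.81966426]
 [ 0.          0.          0.          1.        ]]
```

```bash
ls pics
```

```text
scene0.npy
scene0.png
scene_z.png
top0.npy
top0.png
top_z.png
```

View pics/top_z.png

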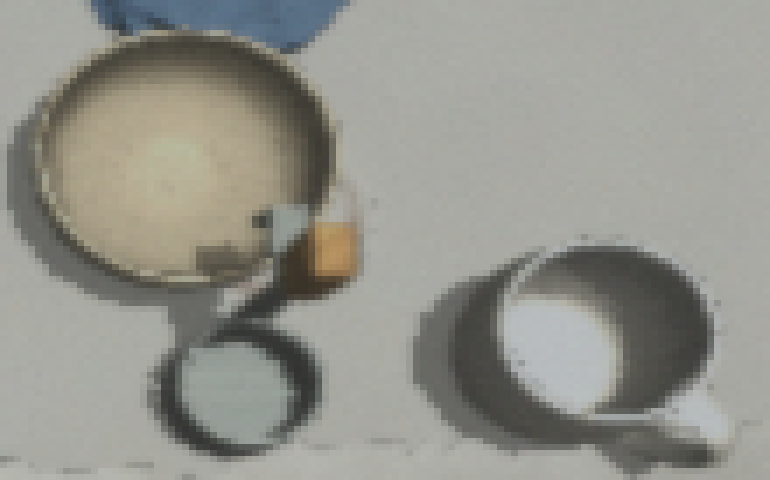

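View pics/scene_z.png

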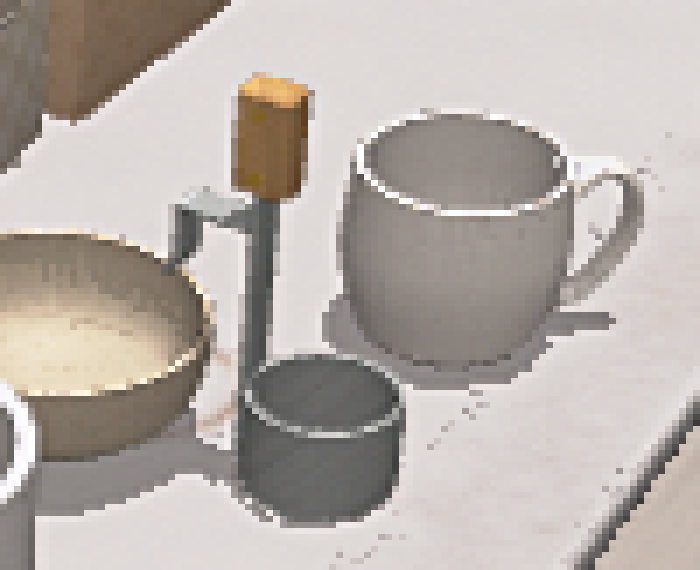

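```bash
python3 - <<'E'
from h import *
for t in ('scene0','top0'):
  d=np.load(f'pics/{t}.npy',allow_pickle=True).item(); w=world(d)
  c=np.hypot(w[...,0]-.485,w[...,1]+.312)<.06
  def show(n,m):
    q=w[m]; print(t,n,len(q),'mean',q.mean(0).round(4),'mid',((q.max(0)+q.min(0))/2).round(4)); return q
  px=d['pixels'].astype(int); wood=(px[...,0]-px[...,2]>40)
  q=show('wood top',c&(w[...,2]>.172)); print(cv2.minAreaRect((q[:,:2]*1000).astype(np.float32)))
  q=show('hook',c&(w[...,2]>.107)&(w[...,2]<.122)); 
  e=np.linalg.svd(q[:,:2]-q[:,:2].mean(0))[2][0]; print('hookdir',np.degrees(np.arctan(e[1]/e[0])))
E
```

```text
scene0 wood top 45 mean [ 0.4851 -0.3122  0.1757] mid [ 0.4855 -0.314   0.1754]
((485.710693359375, -313.593994140625), (22.978899002075195, 17.066572189331055), 6.403452396392822)
scene0 hook 72 mean [ 0.4994 -0.3146  0.114 ] mid [ 0.5003 -0.3155  0.1144]
hookdir -7.41062710772706
top0 wood top 65 mean [ 0.4847 -0.3165  0.1767] mid [ 0.4844 -0.3169  0.1764]
((484.83349609375, -316.4290771484375), (13.391324996948242, 21.198461532592773), 80.60737609863281)
top0 hook 44 mean [ 0.506  -0.319   0.1152] mid [ 0.5007 -0.3196  0.1147]
hookdir -24.252021657498954
```

Zooms: the wooden grip is at top-view pixel (347,187). The hook points away from the robot, roughly +x, and its tip reaches over the bowl's edge. I'll take a wrist view to settle the yaw.

```bash
python3 - <<'E'
from h import *
r.move_to([.44,-.315,.34],[1,0,0,0])
print(r.current_t(),r.current_q().round(2) if hasattr(r.current_q(),'round') else r.current_q())
d=cap('wrist','w1');print(d['mount'])
w=world(d)
c=np.hypot(w[...,0]-.485,w[...,1]+.314)<.06
for n,lo,hi in (('grip',.172,.185),('hook',.107,.122),('cuprim',.040,.05)):
    q=w[c&(w[...,2]>lo)&(w[...,2]<hi)]
    if len(q): print(n,len(q),q.mean(0).round(4),((q.max(0)+q.min(0))/2).round(4),cv2.minAreaRect((q[:,:2]*1000).astype(np.float32)))
E
```

```text
1.5417 [-0.71  0.24  1.51 -0.    1.4   0.86]
[[-3.68758969e-04 -9.59854881e-01 -2.80496828e-01  7.09022942e-02]
 [ 9.99999736e-01 -5.29501025e-04  4.97279319e-04 -6.44243693e-04]
 [-6.25839339e-04 -2.80496571e-01  9.59854824e-01 -1.53459647e-01]
 [ 0.00000000e+00  0.00000000e+00  0.00000000e+00  1.00000000e+00]]
grip 245 [ 0.4861 -0.3162  0.1773] [ 0.4858 -0.3165  0.1764] ((485.8233337402344, -316.44805908203125), (16.40416145324707, 20.92738914489746), 89.04718017578125)
hook 169 [ 0.5066 -0.319   0.1161] [ 0.506  -0.3187  0.1164] ((506.4305419921875, -318.9525451660156), (13.847810745239258, 22.25236701965332), 83.17515563964844)
cuprim 218 [ 0.4664 -0.3102  0.0445] [ 0.482  -0.307   0.0447] ((478.7361145019531, -315.4747314453125), (96.32298278808594, 85.19952392578125), 10.1738862991333)
```

View pics/w1.png

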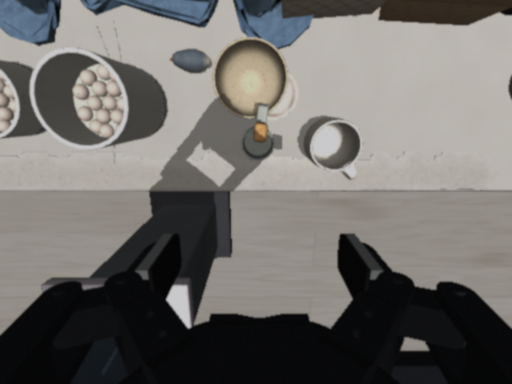

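The wrist view shows the dipper at (260,135), with its hook towards +x at about −7° yaw. The tall crock is at (80,98), so I'll fit its rim from here and then grasp.

```bash
python3 - <<'E'
from h import *
from scipy.optimize import least_squares
from scipy.spatial.transform import Rotation as R
d=np.load('pics/w1.npy',allow_pickle=True).item(); w=world(d).reshape(-1,3)
m=(abs(w[:,2]-.15)<.006)&(np.hypot(w[:,0]-.521,w[:,1]+.093)<.09);p=w[m]
print(least_squares(lambda c:np.hypot(p[:,0]-c[0],p[:,1]-c[1])-c[2],[.52,-.09,.057],loss='soft_l1',f_scale=.003).x,len(p),np.median(p[:,2]))
yaw=np.radians(-7); q=(R.from_euler('z',yaw)*R.from_quat([1,0,0,0])).as_quat()
g=np.array([.4855,-.3155])
r.move_to([*g,.235],q)
r.move_linear([*g,.161],vel=.08)
print(r.current_contact_force(),r.current_tool_pos())
r.set_gripper(0.0,squeeze=60)
print(r.current_opening(),r.current_contact_force(),r.current_t())
cap('scene','s2');cap('wrist','w2')
E
```

```text
[ 0.52237786 -0.0953105   0.05652833] 1934 0.1494142972513293
[ 0.41917333 -0.43451446  0.40885706] [ 0.48578124 -0.31568668  0.16154869]
0.1596195951065798 [-0.7994526   0.0399875   1.47139301] 3.85
```

View pics/s2.png

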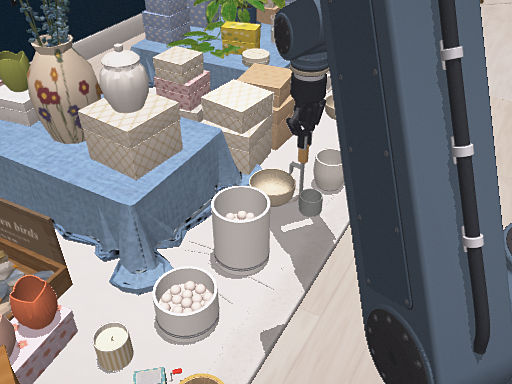

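View pics/w2.png

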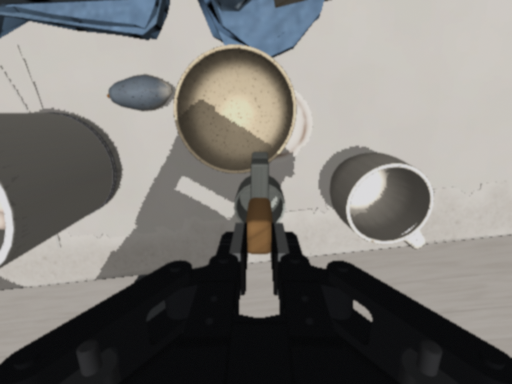

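The fingers hold the grip squarely, with the grip at about (258,225) in the wrist view. Now I'll lift, carry and check the pose in the hand.

```bash
python3 - <<'E'
from h import *
r.move_linear([.4855,-.3155,.255],vel=.1)
print(r.current_contact_force(),r.current_opening())
r.move_linear([.430,-.087,.255],vel=.12)
print(r.current_opening(),r.current_t(),r.current_tool_pos())
for n in ('scene','top'):
  d=cap(n,n+'3'); w=world(d)
  c=np.hypot(w[...,0]-.44,w[...,1]+.09)<.07
  for nm,lo,hi in (('hook',.195,.216),('grip',.222,.28),('strap/cup',.08,.15)):
    q=w[c&(w[...,2]>lo)&(w[...,2]<hi)]
    if len(q): print(n,nm,len(q),q.min(0).round(4),q.max(0).round(4),np.median(q,0).round(4))
cap('wrist','w3')
E
```

```text
[-1.01631764  0.0511213  -2.87719585] 0.1590230020395149
0.16408132330451075 7.15 [ 0.43008152 -0.0873175   0.2549339 ]
scene hook 131 [ 0.4285 -0.0975  0.1953] [ 0.4628 -0.0781  0.2155] [ 0.4436 -0.0854  0.2081]
scene grip 331 [ 0.4169 -0.0985  0.2222] [ 0.4433 -0.0638  0.28  ] [ 0.4252 -0.0788  0.2527]
scene strap/cup 1748 [ 0.3748 -0.1358  0.0801] [ 0.4916 -0.0412  0.15  ] [ 0.4275 -0.0695  0.12  ]
top strap/cup 383 [ 0.3764 -0.1128  0.0951] [ 0.4243 -0.0587  0.1407] [ 0.4036 -0.0872  0.0995]
```

View pics/scene3.png

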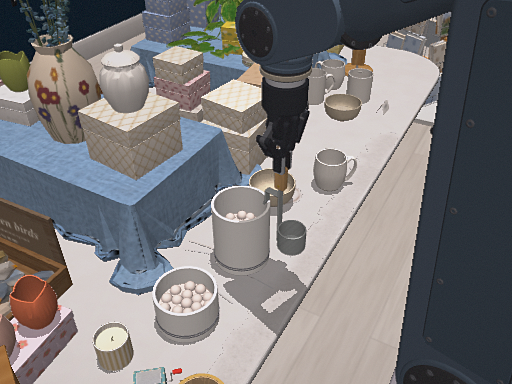

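View pics/w3.png

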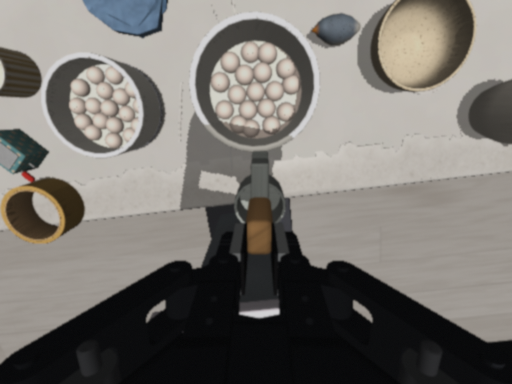

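The scene view shows the dipper hanging straight in the gripper. In the wrist view the hook (260,160) points at the centre of the mouth (255,82). Next I move it over the rim and lower it while watching the force.

```bash
python3 - <<'E'
from h import *
r.move_linear([.4555,-.087,.255],vel=.06)
r.move_linear([.4555,-.087,.208],vel=.06)
f0=np.array(r.current_contact_force());print(f0,r.current_t())
z=.208
while z>.1945:
    z-=.0015; r.move_linear([.4555,-.087,z],vel=.03)
    f=np.array(r.current_contact_force())-f0; print(round(z,4),f.round(2))
    if np.linalg.norm(f)>2.0: break
print(r.current_tool_pos(),r.current_t())
d=cap('scene','s4');cap('wrist','w4')
cv2.imwrite('pics/s4z.png',cv2.resize(d['pixels'][120:280,190:340,::-1],None,fx=3.7,fy=3.7))
E
```

```text
[-0.31935377  0.69230714 -2.12587737] 8.8083
0.2065 [-0.02 -0.81  0.02]
0.205 [-0.38 -0.91 -0.49]
0.2035 [-0.25 -1.   -0.31]
0.202 [ 0.25 -0.89  0.87]
0.2005 [0.09 0.01 0.01]
0.199 [-0.52 -1.01  1.77]
[ 0.4555878  -0.08704036  0.19910174] 10.3083
```

View pics/s4z.png

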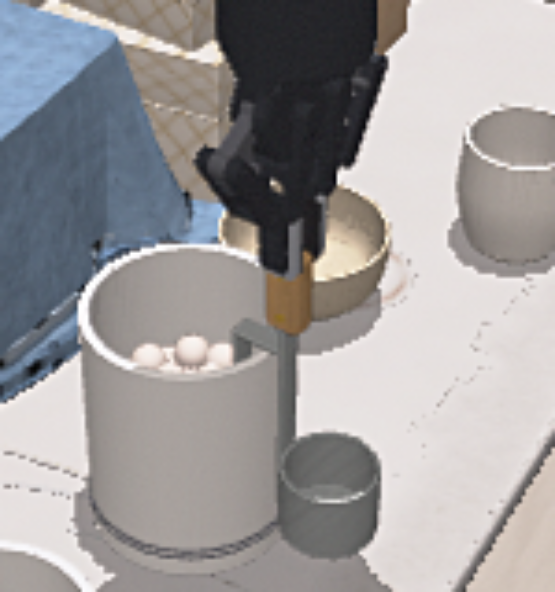

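View pics/w4.png

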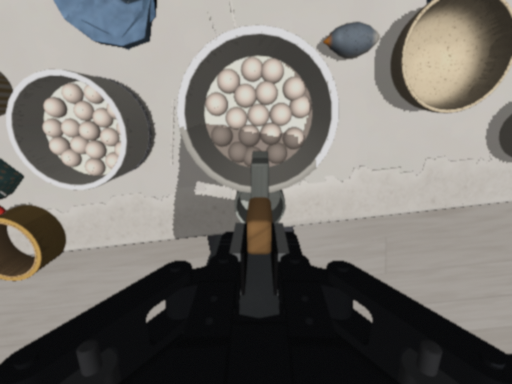

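The hook spans the rim, tip inside and strap outside, and it touched at the height I predicted. Now I'll release it.

```bash
python3 - <<'E'
from h import *
r.set_gripper(0.3); r.set_gripper(0.7)
p=[.4555,-.087]
r.move_linear([*p,.26],vel=.06); r.move_linear([*p,.32],vel=.12)
r.move_linear([.40,-.20,.36],vel=.2)
r.sleep(.5)
print(r.current_t())
d=cap('scene','s5'); w=world(d); cap('wrist','w5'); t=cap('top','t5')
cv2.imwrite('pics/s5z.png',cv2.resize(d['pixels'][120:280,190:340,::-1],None,fx=3.7,fy=3.7))
for n,w in (('scene',w),('wrist',world(np.load('pics/w5.npy',allow_pickle=True).item()))):
  c=np.hypot(w[...,0]-.455,w[...,1]+.09)<.06
  for nm,lo,hi in (('top',.205,.23),('grip',.17,.23),('hook',.1515,.160),('cup',.035,.09)):
    q=w[c&(w[...,2]>lo)&(w[...,2]<hi)]
    if len(q): print(n,nm,len(q),q.min(0).round(4),q.max(0).round(4),np.median(q,0).round(4))
E
```

```text
14.2333
scene top 94 [ 0.4421 -0.0903  0.2054] [ 0.4643 -0.0742  0.2169] [ 0.4525 -0.0791  0.2128]
scene grip 268 [ 0.4421 -0.0903  0.1702] [ 0.4665 -0.0727  0.2169] [ 0.4509 -0.078   0.1965]
scene hook 80 [ 0.4534 -0.0992  0.1515] [ 0.4874 -0.0448  0.1593] [ 0.473  -0.0857  0.1536]
scene cup 1249 [ 0.4033 -0.1189  0.0351] [ 0.4923 -0.0408  0.09  ] [ 0.4471 -0.0648  0.0619]
wrist top 313 [ 0.4425 -0.0946  0.205 ] [ 0.4648 -0.0766  0.2171] [ 0.454  -0.0874  0.2148]
wrist grip 515 [ 0.4425 -0.095   0.1709] [ 0.4667 -0.0766  0.2171] [ 0.4548 -0.0904  0.2115]
wrist hook 238 [ 0.4533 -0.1339  0.1515] [ 0.4881 -0.0592  0.1591] [ 0.4738 -0.0912  0.1543]
wrist cup 1938 [ 0.4036 -0.1409  0.0357] [ 0.5148 -0.0469  0.09  ] [ 0.4563 -0.0849  0.0785]
```

View pics/s5z.png

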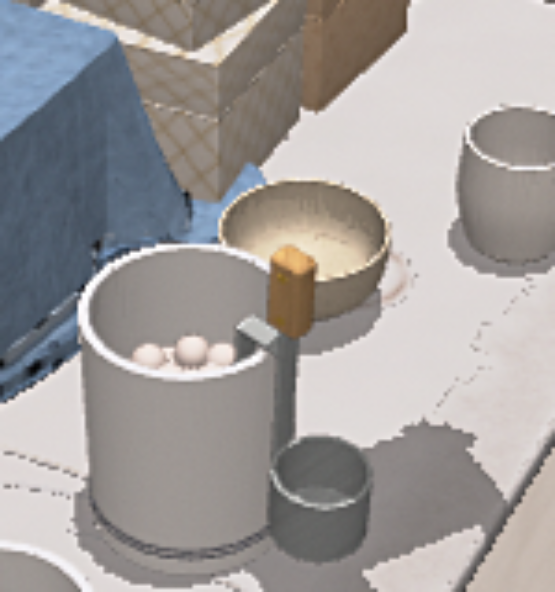

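View pics/w5.png

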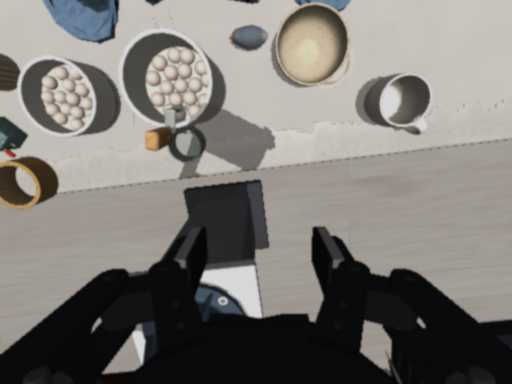

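The dipper hangs by its hook with the cup outside the crock and the gripper well clear. It tilts only a few degrees, so I'm handing in.

```bash
python3 -c "
from h import *
r.hand_in(); print(r.current_t())"
```

```text
the job is handed in; nothing more can be done
the job is handed in; nothing more can be done
```

The dipper now hangs by its own hook over the tall crock's rim, on the side facing the robot. Its strap and cup are outside the crock and only the hook's tip is inside. I handed the job in at about 14 s of the 35 s allowed; no verdict is reported.

**How it went:** I gripped the wooden grip from above with 60 N, carried it to the crock, and lowered it until the force reading showed the hook touching the rim. I then opened the gripper and backed away.

**Last checks (scene and wrist cameras):**

| Check | Measured | Required |
|---|---|---|
| Grip from mouth centre, in plan | about 68 mm | over 57 mm |
| Hook point from mouth centre, in plan | about 53 mm | 40 to 75 mm |
| Hook height | about rim height | within 12 mm of the rim |
| Tilt | a few degrees, judged by eye | under 20 degrees |

The cup is clear of the table and the gripper was well away from everything.

**Disagreement:** the scene camera put objects about 3 to 5 mm further towards +y than the top and wrist cameras. I used the wrist and top values, and the hook touched the rim at the height they predicted.

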